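# Present the transformer to its studs in the control box

## Robot

A 6-joint arm with a two-finger parallel gripper is mounted at the origin on a cart in front of the work surface, level with it; the furniture and walls round the work are solid. World frame = base frame: x ahead of the robot, y to its left, z up, the work surface at z = 0. Lengths are in m, angles in rad, forces in N, time in s.
With the tool pointing down it reaches from about 0.35 to 0.95 m from the base axis. Payload 17.4 kg.
Tool frame: the origin (TCP) lies between the finger pads; the fingertips stand 14 mm ahead of it and the grasp point (between the pads) lies 5 mm behind it; x points along the fingers, z is the direction in which the jaws open and shut, and the axes are right-handed (so a half turn about x gives the same grasp; the last joint's range is limited). The gripper opens to 93 mm and grips with 3 to 60 N. Pads are 15 mm wide; open, the fingers measure 128 mm over their backs; the gripper's body (75 mm by 188 mm) begins 65 mm behind the grasp point.
Start: joints at [-1.228, 0.116, 1.442, -0, 1.584, -0.038], TCP at [0.251, -0.627, 0.233] pointing down, gripper open.
Joint ranges: [-2.83, 2.83], [-0.83, 2.19], [0.07, 2.5], [-1.14, 4.28], [0.01, 3], [-2.97, 2.97]. Speed limits (rad/s): [1.89, 1.89, 2.22, 3.14, 3.14, 3.14].

## Interface

Orientations are given as a unit quaternion [w, x, y, z].
In Python, from cell import read_state, read_camera, get_calibration, sign_off gives the robot as it stands. The module is installed in compiled form; this text tells all that it offers.
- The arm moves only by the shell command python3 -m creep 'ROWS' [FORCE]. ROWS is JSON, one flat list of numbers, 7 for each row, row after row: the shift along the tool's x, y, z in mm, then the turn, a rotation vector about the tool's x, y, z in degrees, then the finger opening in mm, from 0 to 93. A call has 1 to 5 rows; each row is the pose to reach, as a shift and turn from the pose commanded when the call began, along the tool's axes at that moment; what a row does not reach only later rows make up. A row lasts 1/8 s, in which the tool goes at most 62.5 mm and 10.7 degrees, less where a joint would pass 70% of its speed; a pose out of reach is approached as far as the arm can. A call with a gripper value outside its range is refused whole. The fingers move at their own pace and stop on an object; FORCE is the grip in N (left out, the last holds). Time passes only in rows, so rows that repeat a pose let the fingers close. It gives the time, the measured TCP pose, the force and the opening at its end, in the units of the state.
- read_state(): the state, without advancing time (a new reading comes with each control period).
- read_camera(name): name is "scene" or "top" or "wrist"; returns the picture (480x640x3 uint8, red, green, blue); there is no depth.
- get_calibration(name): a dict with "intrinsics" (3x3 intrinsics, pixels), "eye" and "orientation" of the camera in the world; the wrist camera has in their place "T_tool_cam" (4x4, takes a point from camera to tool coordinates, whose origin is the TCP and whose axes are the tool frame's). Camera axes: x right, y up, looking along -z (the intrinsics and any distortion apply to the point x, -y, -z); pixel columns grow to the right and rows downward; lengths in m; the calibration is good to about 2 mm. The wrist camera is an equidistant fisheye: a pixel r from the principal point sees the ray r / f radians off the axis. A picture is of the moment at which its call begins: read the wrist's pose just before it. get_calibration takes no time and is no camera call.
- sign_off(): hands the job in, once; it reports no verdict.
The state is a dict: "time_s": time; "joint_pos": joint angles; "dq": joint speeds; "joint_efforts": joint torques, N m; "ee_pos": TCP position; "eef_rot": TCP orientation; "wrist_force": force on the tool from outside, world axes, zero at the start; "ft_torque": the same for the moment, N m; "opening": opening from 0.0 (shut) to 1.0 (fully open).
Only numpy, scipy, OpenCV 4.12 (cv2) and the standard library are available. Lean on these libraries where they do the work, as an engineer would, in place of code of your own. Each camera call takes 0.05 s, during which the arm holds its last target. There are 200 camera calls.

## Task

Swing the lid of the grey control box up and back until it rests on its stop. Then pick up the loose transformer (white frame, yellow coil), carry it over the box wall without knocking the box, and hold it level over its two brass studs, foot centred on them and in line with both, about 10 mm clear above their tips, so that I can slip rubber washers on before it goes down. Finish there, motionless and still holding it, touching nothing in the box, with the lid open and the other things on the bench left where they are.

Things in the scene. Friction and masses are not known exactly. Their poses are not given: they have to be found in the camera images.
- transformer_center (a point): centre of the loose transformer (white frame, yellow coil, 0.34-0.5 kg), upright on the bench, 50 mm tall; this point is 25 mm above its underside. Foot strip 82 mm long in its y, 20 mm wide in x; frame 58 mm in y, 21 mm in x. The coil sticks out: 40 mm wide in x, 34 mm in y, 9 to 43 mm above the underside: grasp it there, closing along x. z up. Same either way round.
- stud_tips (a point): midpoint between the tips of the two brass studs, at tip height, 20 mm above the bench; studs 4 mm thick, 14 mm tall on the box's floor plate, 36 mm either side of this point along its x. Axes as the box's: x front to hinge, z up. Transformer right: its y axis along this x (either way round), transformer_center straight above by 25 mm plus the gap of about 10 mm.
- control_box: grey steel box fixed to the bench, 170 mm in x, 210 mm in y, walls 75 mm high, 3 mm thick; origin under its centre, x from the front (pull bar) to the hinge side, z up. The studs' midpoint is at x -10 mm, y 0. Inside: terminal row at y +55 to +89 mm, up to 41 mm above the bench; blue capacitor at x +35, y -72 mm, radius 20 mm, up to 57 mm.
- box_lid (a joint): lid hinge angle: 0 shut (as it starts), 1.75 fully open on its stop, leaning back a little past upright. It turns freely: let go below about 1.5 it falls shut, above about 1.65 it falls back onto its stop. The lid weighs 0.3 kg; lifting it at the bar takes about 1.5 N.
- lid_bar (a point): middle of the lid's front pull bar: a dark round steel bar 10 mm thick, 82 mm long in y, in the plane of the lid, 38 mm in front of its front edge, 76 mm above the bench when shut. Pinch it from above, closing along x; being round it turns between the fingers as the lid swings. Axes as the box's when shut; they turn with the lid.
- lid_hinge (a point): middle of the hinge line, on the box's far rim, 75 mm above the bench; the line runs along the box's y axis. The bar moves on a circle of radius 213 mm about it, up and then away from the front.
- heat_sink: loose finned white heat sink, 40 x 60 x 29 mm, a bystander; origin under its centre
- solder_spool: loose spool of solder, yellow top, 60 x 83 x 40 mm, a bystander; origin under its centre
- tape_roll: loose roll of black tape, 62 mm across, 18 mm high, a bystander
- side_cutters: loose side cutters with red handles, 144 mm long, 10 mm high, a bystander
- long_nose: loose long-nose pliers with blue handles, 171 mm long, 10 mm high, a bystander
- fuse_carton: loose small brown carton, 45 x 70 x 22 mm, a bystander

How it is judged:
By the outcome, as a careful person would: the job done as asked, in the order asked, and still so for the second after the job is handed in, while the arm keeps its last pose, push and grip.
It also fails if it takes over 67 s, if anything falls off the work surface, if the arm or the gripper's body presses on something with over 40 N, if the wrist force passes 120 N, or if a joint passes its speed limit or range.

## Working session

There is one attempt and no reset: what is moved stays moved. The work goes in short steps, Python scripts to look and compute and a shell command to move; the robot and the scene stay as the last step left them, time stands still between calls to the robot, and variables do not carry over. Pictures are saved under pics/ and viewed, about 8 in all and at most 12, crops included, and the job is handed in when it is done.

```bash
mkdir -p pics; ls
cat > h.py <<'E'
import numpy as np, cv2
from cell import *
from scipy.spatial.transform import Rotation as R
def q2R(q): return R.from_quat([q[1],q[2],q[3],q[0]]).as_matrix()
def snap(n,f):
    im=read_camera(n); cv2.imwrite('pics/'+f,im[:,:,::-1]); return im
def campose(n,st=None):
    c=get_calibration(n)
    if n=='wrist':
        T=np.array(c['T_tool_cam']); Rt=q2R(st['eef_rot'])
        return np.array(c['intrinsics']),Rt@T[:3,:3],Rt@T[:3,3]+np.array(st['ee_pos']),c
    return np.array(c['intrinsics']),q2R(c['orientation']) if len(np.shape(c['orientation']))==1 else np.array(c['orientation']),np.array(c['eye']),c
def ray(n,u,v,st=None):
    K,Rc,e,c=campose(n,st)
    x=(u-K[0,2])/K[0,0]; y=(v-K[1,2])/K[1,1]
    if n=='wrist':
        r=np.hypot(x,y); s=np.sin(r)/r if r>1e-9 else 1; d=np.array([x*s,-y*s,-np.cos(r)])
    else:
        D=c.get('distortion')
        if D is not None: x,y=cv2.undistortPoints(np.array([[[u,v]]],float),K,np.array(D)).ravel()
        d=np.array([x,-y,-1.])
    return e,Rc@d
def hit(n,u,v,z,st=None):
    e,d=ray(n,u,v,st); return e+d*(z-e[2])/d[2]
def proj(n,p,st=None):
    K,Rc,e,c=campose(n,st); q=Rc.T@(np.array(p)-e); q=np.array([q[0],-q[1],-q[2]])
    if n=='wrist':
        th=np.arctan2(np.hypot(q[0],q[1]),q[2]); s=th/np.hypot(q[0],q[1]); a=q[:2]*s
        return K[0,0]*a[0]+K[0,2],K[1,1]*a[1]+K[1,2]
    D=c.get('distortion')
    return tuple(cv2.projectPoints(q.reshape(1,3),np.zeros(3),np.zeros(3),K,None if D is None else np.array(D))[0].ravel())
E
python3 - <<'E'
from h import *
for n in ('top','scene','wrist'): print(n,get_calibration(n))
print(read_state())
snap('top','top1.png'); snap('scene','scene1.png')
E
```

```text
pics
top {'intrinsics': array([[475.2869208 ,   0.        , 311.55591121],
       [  0.        , 475.2869208 , 243.93540546],
       [  0.        ,   0.        ,   1.        ]]), 'eye': array([0.34935004, 0.08276406, 1.26657874]), 'orientation': array([-0.70020277, -0.03871679,  0.05281023,  0.71093471])}
scene {'intrinsics': array([[441.43740619,   0.        , 313.20337378],
       [  0.        , 441.43740619, 236.53950499],
       [  0.        ,   0.        ,   1.        ]]), 'eye': array([-0.44379376,  0.59291098,  0.65822715]), 'orientation': array([-0.42824687, -0.26679549,  0.43626065,  0.74505129])}
wrist {'intrinsics': array([[371.64829954,   0.        , 320.52148052],
       [  0.        , 371.64829954, 232.09521432],
       [  0.        ,   0.        ,   1.        ]]), 'T_tool_cam': array([[ 3.17296589e-04,  2.51042329e-01, -9.67976058e-01,
        -1.52510167e-01],
       [ 9.21935391e-05,  9.67976095e-01,  2.51042368e-01,
         6.90313744e-02],
       [ 9.99999945e-01, -1.68896026e-04,  2.83991032e-04,
        -8.93955299e-05],
       [ 0.00000000e+00,  0.00000000e+00,  0.00000000e+00,
         1.00000000e+00]])}
{'time_s': 0.0, 'joint_pos': array([-1.22777875e+00,  1.16478860e-01,  1.44224161e+00, -7.60368375e-06,
        1.58396853e+00, -3.78226103e-02]), 'dq': array([ 0.00064215,  0.00080435, -0.00095571,  0.00129863,  0.00031123,
       -0.00020727]), 'joint_efforts': array([ 3.42166804e-04, -7.21269178e+01, -6.22615385e+01,  7.80138513e-02,
        2.38272850e-02, -1.02609386e-04]), 'ee_pos': array([ 0.25081544, -0.62648557,  0.23192465]), 'eef_rot': array([ 0.58528385,  0.39655374,  0.58591216, -0.3960996 ]), 'wrist_force': array([-0.65034926,  0.14256634, -0.43925103]), 'ft_torque': array([ 0.02396125, -0.01929361, -0.00329667]), 'opening': 0.9995672260770716}
```

View pics/top1.png

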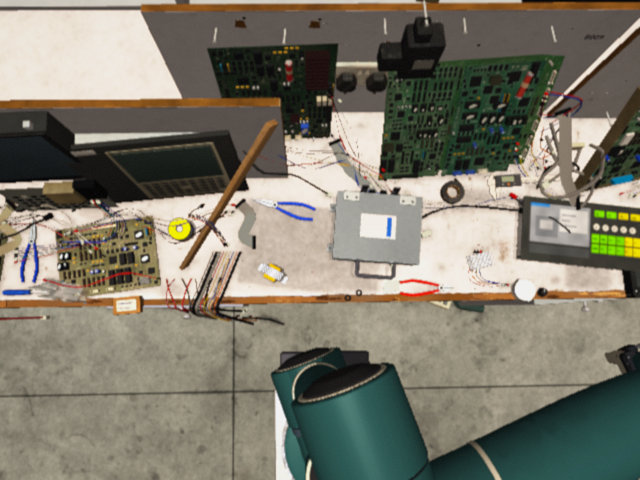

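View pics/scene1.png

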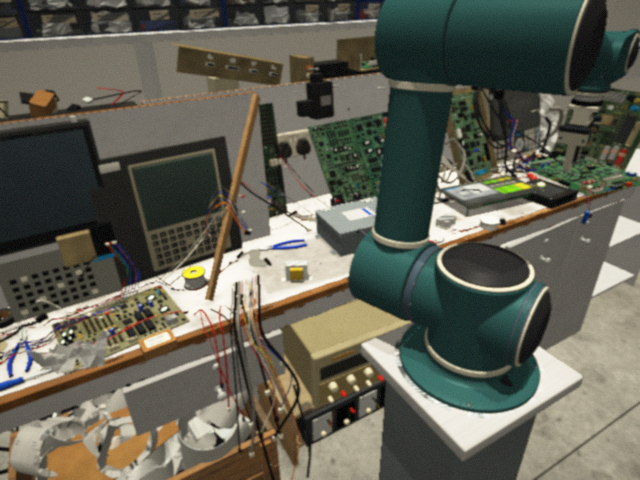

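The top view shows the box lid at about (335–421, 192–265), the pull bar at (375, 272), the transformer at (271, 271), the long-nose pliers at (288, 209) and the cutters at (418, 288). I'll enlarge that area for measuring.

Run:
```python
from h import *
im=cv2.imread('pics/top1.png')[170:310,240:440]
cv2.imwrite('pics/c1.png',cv2.resize(im,(800,560),interpolation=cv2.INTER_CUBIC))
```

```text
(no output)
```

View pics/c1.png

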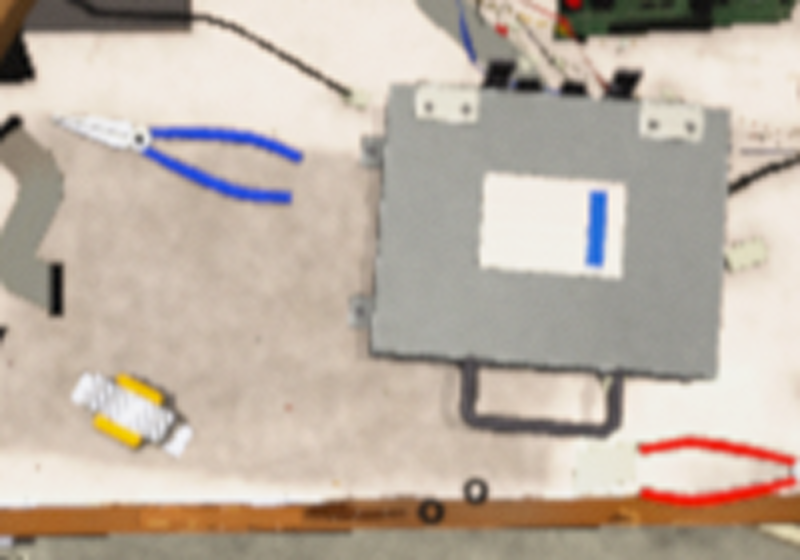

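The crop shows the lid corners at (388,85), (728,108), (717,378) and (372,354). The bar runs (465,425)–(614,431). The transformer's foot ends are at (80,388) and (184,442), and its coil is at (128,410).

Run:
```python
from h import *
P=lambda u,v,z: hit('top',240+u/4,170+v/4,z)[:2]
c=[P(*p,.076) for p in [(388,85),(728,108),(717,378),(372,354)]]
print(np.round(c,4)); 
bl,br,fr,fl=c
print('w',np.linalg.norm(bl-br),np.linalg.norm(fl-fr),'d',np.linalg.norm(bl-fl),np.linalg.norm(br-fr))
x=(bl+br-fl-fr); x2=(bl-br+fl-fr); 
print('yaw',np.degrees(np.arctan2(x[1],x[0])),np.degrees(np.arctan2(-x2[0],x2[1])))
print('box centre',np.mean(c,0)); 
a,b=P(465,425,.076),P(614,431,.076); print('bar',a,b,(a+b)/2,P(541,426,.076))
a,b=P(80,388,.01),P(184,442,.01); d=a-b; print('tr',a,b,(a+b)/2,np.linalg.norm(d),np.degrees(np.arctan2(d[1],d[0])), P(128,409,.043))
s=read_state(); M=q2R(s['eef_rot']); print(M,s['ee_pos'])
```

```text
[[ 0.6397 -0.0098]
 [ 0.622  -0.2283]
 [ 0.4481 -0.2132]
 [ 0.4665  0.0043]]
w 0.21916327801188404 0.2182735438783771 d 0.17374495334555454 0.17448896435009273
yaw -4.813641846026828 -4.731741338025176
box centre [ 0.54408883 -0.11176159]
bar [ 0.4209541  -0.05309625] [ 0.41575826 -0.14671759] [ 0.41835618 -0.09990692] [ 0.41959719 -0.10086795]
tr [0.45326117 0.19367417] [0.41655636 0.12532121] [0.43490876 0.15949769] 0.07758460239540005 61.76467271438489 [0.43653734 0.15998448]
[[-3.41197515e-04  9.28353732e-01  3.71697771e-01]
 [ 9.32966744e-04  3.71697926e-01 -9.28353263e-01]
 [-9.99999507e-01  3.00298318e-05 -9.92945567e-04]] [ 0.2508222  -0.62649719  0.23201132]
```

```bash
cat >> h.py <<'E'
BX=-4.77
def delta(p,jaw,tilt=0,s=None):
    """tool-frame shift (mm) and rotvec (deg) to TCP p, jaw(z) yaw deg, tool leaning: x tilts toward +jaw by tilt deg"""
    s=s or read_state(); M=q2R(s['eef_rot'])
    a=np.radians(jaw); h=np.array([np.cos(a),np.sin(a),0]); t=np.radians(tilt); d=np.array([0,0,-1.])
    x=np.cos(t)*d+np.sin(t)*h; z=np.cos(t)*h-np.sin(t)*d; y=np.cross(z,x)
    T=np.c_[x,y,z]
    return np.round(M.T@(np.array(p)-s['ee_pos'])*1e3,1), np.round(R.from_matrix(M.T@T).as_rotvec(degrees=True),1)
def rep():
    s=read_state(); M=q2R(s['eef_rot'])
    print('t',round(s['time_s'],2),'p',np.round(s['ee_pos'],4),'jaw',round(float(np.degrees(np.arctan2(M[1,2],M[0,2]))),2),'x',np.round(M[:,0],3),'F',np.round(s['wrist_force'],1),'open',round(93*float(s['opening']),1),'q',np.round(s['joint_pos'],2))
E
python3 -m creep '[3,40,-48,-7,0,0,60, 6,80,-95,-14,0,0,40, 9,125,-145,-21,0,0,30, 12,165,-195,-28,0,0,30, 15,200,-235,-35,0,0,30]' 20
python3 -c "
from h import *
rep();print(delta([.419,-.101,.19],BX))"
```

```text
time_s: 0.72
ee_pos: [0.3493, -0.3322, 0.2174]
eef_rot: [0.678, 0.201, 0.678, -0.201]
wrist_force: [0.8, -0.2, -0.5]
opening: 0.512
t 0.72 p [ 0.3493 -0.3322  0.2174] jaw -32.97 x [ 0.  0. -1.] F [ 0.8 -0.2 -0.5] open 47.6 q [-0.81 -0.31  1.86  0.    1.59 -0.24]
(array([ 27.4, 231.9, -67.3]), array([-28.2,   0. ,  -0. ]))
```

```bash
python3 -m creep '[6,48,-14,-6,0,0,28, 12,96,-28,-12,0,0,28, 18,144,-42,-18,0,0,28, 23,190,-55,-24,0,0,28, 27,232,-67,-28.2,0,0,28]'
python3 -m creep '[0,0,0,0,0,0,28]'
python3 -c "
from h import *
rep();s=read_state();snap('wrist','w1.png');print(proj('wrist',[.4195,-.1012,.076],s))"
```

```text
time_s: 1.35
ee_pos: [0.4202, -0.1016, 0.1903]
eef_rot: [0.707, 0.03, 0.706, -0.03]
wrist_force: [0.6, -1.3, 0.2]
opening: 0.304
time_s: 1.48
ee_pos: [0.4203, -0.1011, 0.1902]
eef_rot: [0.706, 0.029, 0.707, -0.029]
wrist_force: [-0.7, 0.6, -0.4]
opening: 0.304
t 1.48 p [ 0.4203 -0.1011  0.1902] jaw -4.73 x [-0.001  0.    -1.   ] F [-0.7  0.6 -0.4] open 28.3 q [-0.3  -0.42  1.99  0.    1.58 -0.21]
(np.float64(319.93043857647166), np.float64(232.58799663159613))
```

View pics/w1.png

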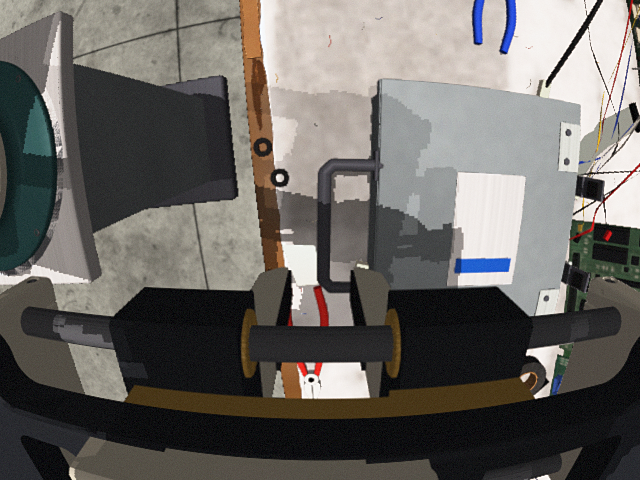

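The wrist view shows the bar upright in the image at u≈326 (v 163–289), a few pixels from the predicted (320, 232). I'll get the exact position from that.

```bash
python3 -c "
from h import *
s=read_state();
p=hit('wrist',325.5,226,.076,s);print(p, hit('wrist',326.5,185,.08,s),hit('wrist',325,270,.08,s), hit('wrist',376,90,.077,s),hit('wrist',371,260,.077,s))
print(delta([p[0],p[1],.081],BX),delta([p[0],p[1],.071],BX))"
```

```text
[ 0.42386375 -0.09790907  0.076     ] [ 0.42705772 -0.06708689  0.08      ] [ 0.42076845 -0.13087147  0.08      ] [ 0.46781742 -0.00159026  0.077     ] [ 0.45619504 -0.12702449  0.077     ]
(array([109.4,   4.8,   3.4]), array([-0.1, -0. ,  0. ])) (array([119.4,   4.8,   3.4]), array([-0.1, -0. ,  0. ]))
```

```bash
python3 -m creep '[35,3,2,0,0,0,22, 70,5,3,0,0,0,22, 95,5,3,0,0,0,22, 112,5,3,0,0,0,22, 119,5,3,0,0,0,22]'
python3 -m creep '[0,0,0,0,0,0,22, 0,0,0,0,0,0,4, 0,0,0,0,0,0,0, 0,0,0,0,0,0,0]' 20
python3 -c "
from h import *
rep()"
```

```text
time_s: 2.15
ee_pos: [0.4232, -0.0991, 0.0711]
eef_rot: [0.706, 0.031, 0.707, -0.031]
wrist_force: [0.6, -0.7, -0.5]
opening: 0.238
time_s: 2.65
ee_pos: [0.4228, -0.0986, 0.0723]
eef_rot: [0.706, 0.031, 0.707, -0.031]
wrist_force: [-13.9, 0.4, 9.9]
opening: 0.102
t 2.65 p [ 0.4228 -0.0986  0.0723] jaw -4.98 x [-0.002 -0.    -1.   ] F [-13.9   0.4   9.9] open 9.5 q [-0.29 -0.35  2.13 -0.    1.36 -0.2 ]
```

```bash
cat > lid.py <<'E'
from h import *
def pose(th): # in box plane (x fwd, z up): grasp point & tool tilt, theta deg
    t=np.radians(th); ph=np.radians(0.3*th)
    g=np.array([213*(1-np.cos(t)),213*np.sin(t)]); xt=np.array([np.sin(ph),-np.cos(ph)]); zt=np.array([np.cos(ph),np.sin(ph)])
    return g+5*xt,xt,zt,0.3*th
def rows(a,steps):
    p0,x0,z0,f0=pose(a)
    for b in steps:
        p,_,_,f=pose(b); d=p-p0; print(b,[round(float(d@x0),1),0,round(float(d@z0),1),0,round(-(f-f0),1),0,0])
for i in [(0,[2,4,7,10]),(10,[14,18,22,26,30]),(30,[35,40,45,50,55]),(55,[60,65,70,75,80]),(80,[84,88,92,96,98])]: rows(*i)
s=read_state();M=q2R(s['eef_rot']); print(M.T@s['wrist_force'])
E
python3 lid.py
```

```text
2 [-7.4, 0, 0.2, 0, -0.6, 0, 0]
4 [-14.9, 0, 0.6, 0, -1.2, 0, 0]
7 [-26.0, 0, 1.8, 0, -2.1, 0, 0]
10 [-37.0, 0, 3.5, 0, -3.0, 0, 0]
14 [-14.4, 0, 4.0, 0, -1.2, 0, 0]
18 [-28.4, 0, 8.9, 0, -2.4, 0, 0]
22 [-42.1, 0, 14.8, 0, -3.6, 0, 0]
26 [-55.4, 0, 21.7, 0, -4.8, 0, 0]
30 [-68.1, 0, 29.4, 0, -6.0, 0, 0]
35 [-13.9, 0, 12.4, 0, -1.5, 0, 0]
40 [-26.7, 0, 26.1, 0, -3.0, 0, 0]
45 [-38.3, 0, 40.7, 0, -4.5, 0, 0]
50 [-48.6, 0, 56.4, 0, -6.0, 0, 0]
55 [-57.4, 0, 72.8, 0, -7.5, 0, 0]
60 [-5.1, 0, 18.0, 0, -1.5, 0, 0]
65 [-8.7, 0, 36.4, 0, -3.0, 0, 0]
70 [-10.6, 0, 55.0, 0, -4.5, 0, 0]
75 [-11.0, 0, 73.7, 0, -6.0, 0, 0]
80 [-9.7, 0, 92.4, 0, -7.5, 0, 0]
84 [4.1, 0, 14.4, 0, -1.2, 0, 0]
88 [9.2, 0, 28.5, 0, -2.4, 0, 0]
92 [15.2, 0, 42.2, 0, -3.6, 0, 0]
96 [22.2, 0, 55.4, 0, -4.8, 0, 0]
98 [26.0, 0, 61.8, 0, -5.4, 0, 0]
[ -9.87890962  -0.7908359  -13.92331359]
```

```bash
python3 -m creep '[-7.4,0,-0.5,0,-0.6,0,0, -14.9,0,-0.1,0,-1.2,0,0, -26,0,1.1,0,-2.1,0,0, -37,0,2.8,0,-3,0,0]' 12
python3 -c "
from h import *
rep();s=read_state();print(q2R(s['eef_rot']).T@s['wrist_force'])"
```

```text
time_s: 3.15
ee_pos: [0.426, -0.0989, 0.1094]
eef_rot: [0.725, 0.03, 0.688, -0.032]
wrist_force: [-4.4, -1.4, -1.5]
opening: 0.101
t 3.15 p [ 0.426  -0.0989  0.1094] jaw -4.98 x [ 0.052 -0.005 -0.999] F [-4.4 -1.4 -1.5] open 9.3 q [-0.29 -0.41  2.11  0.01  1.39 -0.21]
[ 1.23954402 -1.76167938 -4.3537301 ]
```

Forces are small and the lid follows the arm.

```bash
python3 -m creep '[-14.4,0,4,0,-1.2,0,0, -28.4,0,8.9,0,-2.4,0,0, -42.1,0,14.8,0,-3.6,0,0, -55.4,0,21.7,0,-4.8,0,0, -68.1,0,29.4,0,-6,0,0]'
python3 -m creep '[-13.9,0,12.4,0,-1.5,0,0, -26.7,0,26.1,0,-3,0,0, -38.3,0,40.7,0,-4.5,0,0, -48.6,0,56.4,0,-6,0,0, -57.4,0,72.8,0,-7.5,0,0]'
python3 -c "
from h import *
rep();s=read_state();print(q2R(s['eef_rot']).T@s['wrist_force'])"
```

```text
time_s: 3.78
ee_pos: [0.4507, -0.1011, 0.1796]
eef_rot: [0.759, 0.028, 0.65, -0.033]
wrist_force: [-26.0, 0.3, 12.9]
opening: 0.105
time_s: 4.4
ee_pos: [0.5153, -0.1067, 0.248]
eef_rot: [0.801, 0.026, 0.597, -0.035]
wrist_force: [-4.2, -2.4, 2.1]
opening: 0.101
t 4.4 p [ 0.5153 -0.1067  0.248 ] jaw -4.98 x [ 0.286 -0.025 -0.958] F [-4.2 -2.4  2.1] open 9.4 q [-0.28 -0.4   1.9   0.06  1.36 -0.2 ]
[-3.12480872 -2.77970656 -3.16556264]
```

```bash
python3 -m creep '[-5.1,0,18,0,-1.5,0,0, -8.7,0,36.4,0,-3,0,0, -10.6,0,55,0,-4.5,0,0, -11,0,73.7,0,-6,0,0, -9.7,0,92.4,0,-7.5,0,0]'
python3 -m creep '[4.1,0,14.4,0,-1.2,0,0, 9.2,0,28.5,0,-2.4,0,0, 15.2,0,42.2,0,-3.6,0,0, 22.2,0,55.4,0,-4.8,0,0, 26,0,61.8,0,-5.4,0,0]'
python3 -c "
from h import *
rep();s=read_state();print(q2R(s['eef_rot']).T@s['wrist_force'])"
```

```text
time_s: 5.03
ee_pos: [0.6015, -0.1141, 0.2818]
eef_rot: [0.838, 0.024, 0.544, -0.036]
wrist_force: [-0.8, -2.1, -1.0]
opening: 0.104
time_s: 5.65
ee_pos: [0.6678, -0.1199, 0.2829]
eef_rot: [0.863, 0.022, 0.504, -0.038]
wrist_force: [-0.1, -2.3, -0.5]
opening: 0.106
t 5.65 p [ 0.6678 -0.1199  0.2829] jaw -4.98 x [ 0.49  -0.043 -0.871] F [-0.1 -2.3 -0.5] open 9.8 q [-0.25 -0.19  1.72  0.09  1.11 -0.18]
[ 0.53506072 -2.33637503 -0.14193891]
```

```bash
python3 -m creep '[0,0,0,0,0,0,40, 0,0,0,0,0,0,40, -8,0,0,0,0,0,40, -40,0,0,0,0,0,50, -90,0,0,0,0,0,60]' 20
python3 -c "
from h import *
rep();s=read_state();snap('wrist','w2.png');snap('scene','s2.png')
print(delta([.42,.10,.28],151.8),delta([.42,.10,.28],-28.2))
im=cv2.imread('pics/w2.png');b=cv2.imread('pics/s2.png');cv2.imwrite('pics/m2.png',np.hstack([cv2.resize(im,(400,300)),cv2.resize(b[150:390,200:520],(400,300))]))"
```

```text
time_s: 6.28
ee_pos: [0.622, -0.1158, 0.3615]
eef_rot: [0.862, 0.022, 0.505, -0.037]
wrist_force: [0.6, -0.8, 1.4]
opening: 0.588
t 6.28 p [ 0.622  -0.1158  0.3615] jaw -4.99 x [ 0.487 -0.042 -0.872] F [ 0.6 -0.8  1.4] open 54.7 q [-0.26 -0.29  1.68  0.09  1.25 -0.18]
(array([ -32.7,  197.7, -234.9]), array([-152. ,    8.2,   40.6])) (array([ -32.7,  197.7, -234.9]), array([22.7, 29.5, -6. ]))
```

View pics/m2.png

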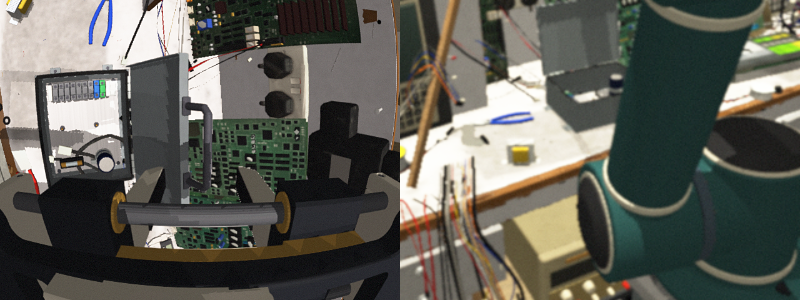

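The lid stands open on its stop, with the box interior at roughly (85,125) of the left half, and the transformer is undisturbed on the bench. Next I go over the transformer.

```bash
python3 -m creep '[-7,40,-47,4.5,6,-1.2,93, -13,80,-94,9,12,-2.4,93, -20,119,-141,13.6,18,-3.6,93, -26,158,-188,18.2,24,-4.8,93, -33,198,-235,22.7,29.5,-6,93]'
python3 -m creep '[0,0,0,-10,0,0,93, 0,0,0,-20,0,0,93, 0,0,0,-30,0,0,93, 0,0,0,-40,0,0,93, 0,0,0,-50,0,0,93]'
python3 -m creep '[0,0,0,-10,0,0,93, 0,0,0,-20,0,0,93, 0,0,0,-30,0,0,93, 0,0,0,-40,0,0,93, 0,0,0,-50,0,0,93]'
python3 -c "
from h import *
rep();print(delta([.436,.159,.2],151.8))"
```

```text
time_s: 7.0
ee_pos: [0.4185, 0.1016, 0.2749]
eef_rot: [0.682, 0.173, 0.69, -0.173]
wrist_force: [1.4, 0.3, -0.6]
opening: 0.997
time_s: 7.62
ee_pos: [0.4199, 0.1005, 0.2752]
eef_rot: [0.691, -0.134, 0.697, 0.137]
wrist_force: [0.5, 0.8, -0.8]
opening: 0.998
time_s: 8.25
ee_pos: [0.4199, 0.1005, 0.2752]
eef_rot: [0.57, -0.414, 0.573, 0.419]
wrist_force: [-0.3, 0.1, 0.3]
opening: 1.0
t 8.25 p [0.4199 0.1005 0.2752] jaw 72.13 x [-0.008  0.002 -1.   ] F [-0.3  0.1  0.3] open 93.0 q [ 0.17 -0.43  1.86  0.    1.72 -1.08]
(array([75.2,  2. , 60.7]), array([-79.7,   0.3,  -0.4]))
```

```bash
python3 -m creep '[8,0,8,-10,0,0,93, 16,0,16,-20,0,0,93, 24,0,24,-30,0,0,93, 32,1,32,-40,0.1,-0.2,93, 38,1,38,-50,0.3,-0.4,93]'
python3 -m creep '[9,-5,5,-10,0,0,93, 18,-10,9,-20,0,0,93, 28,-15,13,-29.7,0,0,93, 37,-16,14,-29.7,0,0,93]'
python3 -m creep '[0,0,0,0,0,0,93]'
python3 -c "
from h import *
rep();s=read_state();snap('wrist','w3.png');print(delta([.436,.159,.2],151.8),proj('wrist',[.436,.159,.05],s))"
```

```text
time_s: 8.88
ee_pos: [0.4305, 0.1372, 0.2368]
eef_rot: [-0.341, 0.619, -0.343, -0.619]
wrist_force: [0.3, -0.6, 0.6]
opening: 1.001
time_s: 9.38
ee_pos: [0.4367, 0.1574, 0.1996]
eef_rot: [0.173, -0.685, 0.175, 0.686]
wrist_force: [-0.1, 0.6, 0.2]
opening: 0.996
time_s: 9.5
ee_pos: [0.4365, 0.157, 0.1994]
eef_rot: [0.174, -0.684, 0.176, 0.686]
wrist_force: [-0.9, -0.4, -0.4]
opening: 1.0
t 9.5 p [0.4365 0.157  0.1994] jaw 151.28 x [-0.002 -0.003 -1.   ] F [-0.9 -0.4 -0.4] open 93.0 q [ 0.29 -0.35  1.92 -0.    1.57 -2.35]
(array([-0.1, -1.4,  1.6]), array([-0.5,  0. , -0.2])) (np.float64(321.68803972414634), np.float64(224.15371154847708))
```

View pics/w3.png

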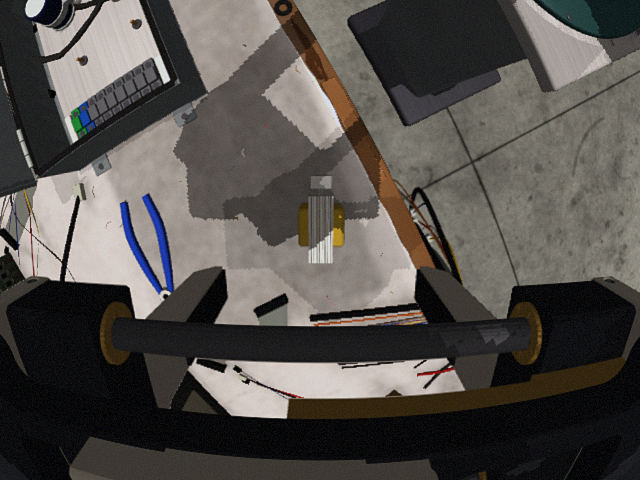

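Transformer is at (321,228) with its long axis upright in the image. The brass studs are visible in the box at (136,22) and (82,60). I'll enlarge both.

```bash
python3 -c "
from h import *
im=cv2.imread('pics/w3.png')
a=cv2.resize(im[165:285,265:375],(550,600),interpolation=cv2.INTER_CUBIC)
b=cv2.resize(im[5:85,65:155][:,:],(250,222),interpolation=cv2.INTER_CUBIC)
c=np.zeros((600,800,3),np.uint8);c[:,:550]=a;c[:222,550:]=b;cv2.imwrite('pics/c3.png',c)"
```

```text
(no output)
```

View pics/c3.png

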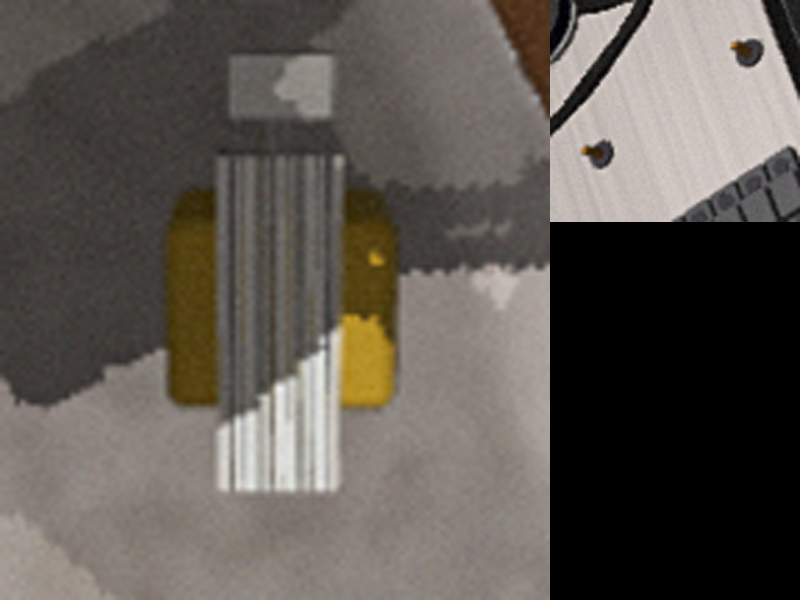

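```bash
python3 -c "
from h import *
s=read_state();P=lambda u,v,z:hit('wrist',u,v,z,s)
c=[P(265+a/5,165+b/5,.05) for a,b in [(216,155),(343,155),(341,491),(218,491)]]
m=np.mean(c,0);ax=(c[0]+c[1]-c[2]-c[3])/2;print(m,np.linalg.norm(ax),np.degrees(np.arctan2(ax[1],ax[0])))
f=P(265+282/5,165+55/5,.003);print('foot end',f,np.linalg.norm((f-m)[:2]))
a=P(131.2,21.6,.02);b=P(78,59.7,.02);print(a,b,(a+b)/2,np.linalg.norm(a-b),np.degrees(np.arctan2(*(b-a)[1::-1])))
hx=np.array([np.cos(np.radians(BX)),np.sin(np.radians(BX)),0]);print('pred',np.array([.5441,-.1118,0])-.01*hx)
for z in (.12,.023): print(delta([m[0],m[1],z],151.3))"
```

```text
[0.43948472 0.16353083 0.05      ] 0.0582996140608267 -118.6646100254842
foot end [0.41931638 0.12779729 0.003     ] 0.04103227578576383
[ 0.50466659 -0.10413852  0.02      ] [ 0.57552248 -0.10969416  0.02      ] [ 0.54009453 -0.10691634  0.02      ] 0.07107336033051252 -4.483254740352954
pred [ 0.53413463 -0.11096844  0.        ]
(array([79.9, -7.3,  0.7]), array([ 0. ,  0. , -0.2]))
(array([176.9,  -7.5,   0.7]), array([ 0. ,  0. , -0.2]))
```

```bash
python3 -m creep '[40,-4,0.5,0,0,0,80, 80,-7,0.7,0,0,-0.2,70, 120,-7.5,0.7,0,0,-0.2,65, 155,-7.5,0.7,0,0,-0.2,65, 176,-7.5,0.7,0,0,-0.2,65]' 35
python3 -m creep '[0,0,0,0,0,0,65, 0,0,0,0,0,0,38, 0,0,0,0,0,0,30, 0,0,0,0,0,0,30, 0,0,0,0,0,0,30]' 35
python3 -m creep '[0,0,0,0,0,0,30, -3,0,0,0,0,0,30, -25,0,0,0,0,0,30, -60,0,0,0,0,0,30, -100,0,0,0,0,0,30]' 35
python3 -c "
from h import *
rep()"
```

```text
time_s: 10.18
ee_pos: [0.4392, 0.1634, 0.0227]
eef_rot: [0.175, -0.685, 0.175, 0.685]
wrist_force: [-1.1, 0.1, 0.7]
opening: 0.699
time_s: 10.8
ee_pos: [0.4399, 0.1638, 0.0247]
eef_rot: [-0.175, 0.686, -0.174, -0.685]
wrist_force: [-1.4, -1.3, 7.3]
opening: 0.425
time_s: 11.42
ee_pos: [0.4389, 0.1634, 0.1243]
eef_rot: [0.174, -0.685, 0.174, 0.686]
wrist_force: [1.0, -0.1, -4.4]
opening: 0.429
t 11.43 p [0.4389 0.1634 0.1243] jaw 151.5 x [-0.001  0.    -1.   ] F [ 1.  -0.1 -4.4] open 39.9 q [ 0.3  -0.3   2.01  0.    1.44 -2.34]
```

```bash
python3 -c "
from h import *
print(delta([.575,.02,.165],85.3))"
```

```text
(array([ -40.8,   61.1, -188. ]), array([66.2,  0. , -0.1]))
```

```bash
python3 -m creep '[-12,5,-16,5,0,0,30, -24,12,-38,13,0,0,30, -34,21,-65,22,0,0,30, -40,30,-93,31,0,0,30, -41,38,-118,40,0,0,30]'
python3 -c "
from h import *
rep();print(delta([.575,.02,.165],85.3))"
```

```text
time_s: 12.05
ee_pos: [0.5257, 0.0731, 0.1651]
eef_rot: [0.4, -0.583, 0.399, 0.583]
wrist_force: [0.2, -0.2, -3.8]
opening: 0.428
t 12.05 p [0.5257 0.0731 0.1651] jaw 111.19 x [ 0.     0.001 -1.   ] F [ 0.2 -0.2 -3.8] open 39.8 q [ 0.09 -0.18  1.84  0.    1.48 -1.85]
(array([  0.1, -26.8, -67.3]), array([25.9,  0. ,  0. ]))
```

```bash
python3 -m creep '[0,-9,-23,8.6,0,0,30, 0,-18,-45,17.3,0,0,30, 0,-25,-62,23,0,0,30, 0,-26.8,-67,25.9,0,0,30]'
python3 -m creep '[0,0,0,0,0,0,30, 0,0,0,0,0,0,30]'
python3 -c "
from h import *
rep();s=read_state();im=snap('wrist','w4.png')[:,:,::-1]
for p in ([.504,-.105,.02],[.575,-.110,.02]): print(proj('wrist',p,s))
u,v=map(int,proj('wrist',[.538,-.108,.02],s))
a=cv2.resize(im[max(0,v-60):v+60,u-60:u+60],(480,480),interpolation=cv2.INTER_CUBIC)
print(max(0,v-60),u-60)
c=np.zeros((480,800,3),np.uint8);c[:,:480]=a;c[:240,480:]=cv2.resize(im,(320,240));
b=im[190:270,270:370];c[240:,480:780]=cv2.resize(b,(300,240));cv2.imwrite('pics/c4.png',c)"
```

```text
time_s: 12.55
ee_pos: [0.5748, 0.0206, 0.1643]
eef_rot: [0.52, -0.479, 0.52, 0.48]
wrist_force: [0.8, 0.2, -3.8]
opening: 0.427
time_s: 12.8
ee_pos: [0.5743, 0.0216, 0.1647]
eef_rot: [0.519, -0.481, 0.518, 0.481]
wrist_force: [-0.2, -0.9, -4.3]
opening: 0.43
t 12.8 p [0.5743 0.0216 0.1647] jaw 85.68 x [-0.     0.001 -1.   ] F [-0.2 -0.9 -4.3] open 40.0 q [-0.01 -0.08  1.75  0.    1.47 -1.5 ]
(np.float64(164.30024145066812), np.float64(154.03047509964532))
(np.float64(170.56573582578307), np.float64(235.66520925871527))
133 106
```

View pics/c4.png

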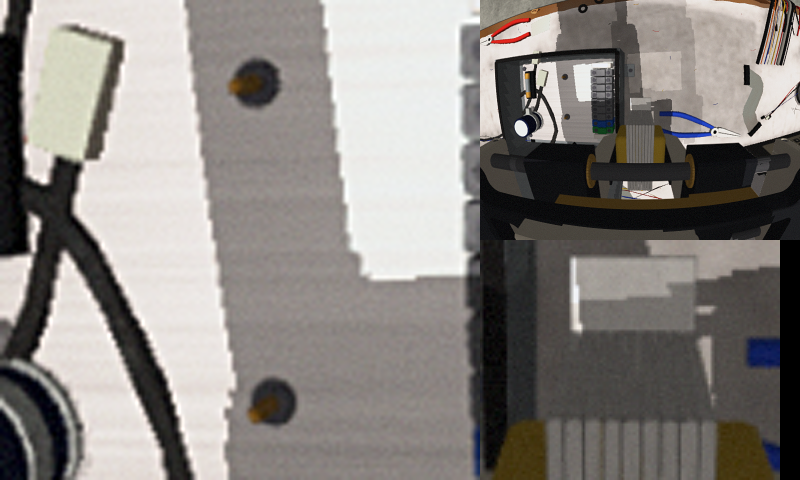

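Stud tips are at crop (236,86) and (255,413), i.e. pixels (165,154.5) and (169.8,236.3). The held transformer's foot is centred at u≈321 and straight in the grip.

```bash
python3 -c "
from h import *
s=read_state();P=lambda u,v,z:hit('wrist',u,v,z,s)
a=P(165,154.5,.02);b=P(169.75,236.3,.02);m=(a+b)/2;ang=np.degrees(np.arctan2(*(b-a)[1::-1]));print(a,b,m,np.linalg.norm(a-b),ang)
# held transformer: foot near-end edge corners (top of foot strip ~3mm above underside); underside = TCP-.024
z=s['ee_pos'][2]-.021
M=q2R(s['eef_rot'])
for u,v in ((300,195.5),(341.7,195.5)): print('foot corner in tool mm',np.round(M.T@(P(u,v,z)-s['ee_pos'])*1e3,1))
print(delta([m[0],m[1],.165],ang+90))
print(delta([m[0],m[1],.0545],ang+90))"
```

```text
[ 0.50447673 -0.10438444  0.02      ] [ 0.57552654 -0.11091661  0.02      ] [ 0.54000163 -0.10765052  0.02      ] 0.07134945431348476 -5.252889711998386
foot corner in tool mm [21.  42.3 -9.6]
foot corner in tool mm [21.  42.3 10. ]
(array([  -0.3,   24.5, -131.5]), array([0.9, 0. , 0. ]))
(array([ 110.2,   24.5, -131.6]), array([0.9, 0. , 0. ]))
```

```bash
python3 -m creep '[0,6,-20,0.4,0,0,30, 8,14,-42,0.4,0,0,30, 20,20,-62,0.4,0,0,30, 35,23,-78,0.4,0,0,30, 43,23.5,-83,0.4,0,0,30]'
python3 -m creep '[0,0,0,0,0,0,30, 0,0,0,0,0,0,30]'
python3 -c "
from h import *
rep();s=read_state();im=snap('wrist','w5.png')[:,:,::-1]
for p in ([.504,-.105,.02],[.575,-.110,.02]): print(proj('wrist',p,s))
cv2.imwrite('pics/c5.png',cv2.resize(im[120:280,190:390],(800,640),interpolation=cv2.INTER_CUBIC)[:600])"
```

```text
time_s: 13.48
ee_pos: [0.5442, -0.0606, 0.1204]
eef_rot: [0.521, -0.478, 0.521, 0.479]
wrist_force: [1.0, -0.2, -4.7]
opening: 0.426
time_s: 13.72
ee_pos: [0.5452, -0.0592, 0.1222]
eef_rot: [0.521, -0.479, 0.52, 0.479]
wrist_force: [0.2, -0.7, -4.0]
opening: 0.43
t 13.72 p [ 0.5452 -0.0592  0.1222] jaw 85.23 x [ 0.001  0.001 -1.   ] F [ 0.2 -0.7 -4. ] open 40.0 q [-0.16 -0.11  1.85  0.    1.4  -1.64]
(np.float64(249.9476993004987), np.float64(185.26280614879374))
(np.float64(255.70294105641239), np.float64(280.7941171893398))
```

View pics/c5.png

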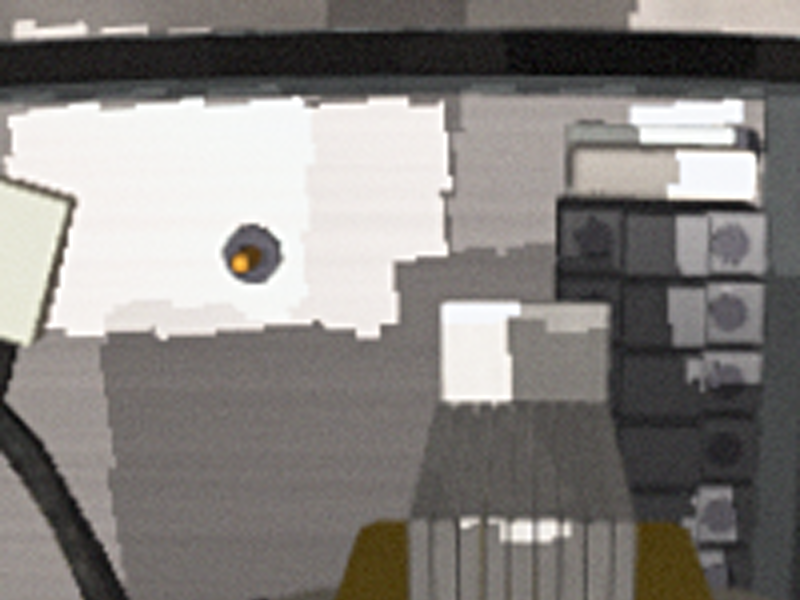

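Front stud tip is at (250.0,185.5), as predicted. The held foot's front edge is at v≈195.8, u 300–342.5. I'll check its pitch and compute the final shift.

```bash
python3 -c "
from h import *
s=read_state();P=lambda u,v,z:hit('wrist',u,v,z,s);M=q2R(s['eef_rot']);T=lambda p:np.round(M.T@(p-s['ee_pos'])*1e3,1)
zt=s['ee_pos'][2]-.0235
f=P(250,185.5,.02);print('stud',f)
for u,v,h in ((300,195.75,.003),(342.5,195.75,.003),(300,220.5,.003),(292.5,250,.05),(349,250,.05)): print(T(P(u,v,zt+h)))
a=np.radians(-4.8); m=f+.036*np.array([np.cos(a),np.sin(a),0]); m[1]-=.0004; h=np.array([np.cos(a),np.sin(a),0])
print(m,delta([*(m+.001*h)[:2],.0535],85.2))"
```

```text
stud [ 0.50421065 -0.10498354  0.02      ]
[20.5 42.3 -9.6]
[20.5 42.3 10.4]
[20.5 30.3 -9.8]
[-26.5  30.2  -9.9]
[-26.5  30.2  10.2]
[ 0.54008439 -0.10839595  0.02      ] (array([ 68.7,   0. , -49.5]), array([0. , 0. , 0.1]))
```

```bash
python3 -m creep '[0,0,-20,0,0,0,30, 0,0,-40,0,0,0,30, 5,-0.2,-49.8,0,0,0,30, 25,-0.2,-49.8,0,0,0,30, 45,-0.2,-49.8,0,0,0,30]'
python3 -m creep '[12,0,0,0,0,0,30, 20,0,0,0,0,0,30, 23,0,0,0,0,0,30, 23,0,0,0,0,0,30, 23,0,0,0,0,0,30]'
python3 -c "
from h import *
rep()
s=[]
for i in range(6):
    s.append(read_state()['ee_pos']); im=read_camera('wrist')[:,:,::-1]
print(np.mean(s,0),np.std(s,0),delta([.5413,-.1088,.0535],85.2))
cv2.imwrite('pics/w6.png',im)
b=snap('scene','s6.png')[:,:,::-1]
c=np.zeros((600,800,3),np.uint8);c[:,:400]=cv2.resize(im[90:270,260:380],(400,600),interpolation=cv2.INTER_CUBIC);c[:300,400:]=cv2.resize(b[180:270,300:420],(400,300),interpolation=cv2.INTER_CUBIC)
c[300:,400:]=cv2.resize(im,(400,300));cv2.imwrite('pics/c6.png',c)"
```

```text
time_s: 14.4
ee_pos: [0.5404, -0.1089, 0.0747]
eef_rot: [0.521, -0.478, 0.52, 0.479]
wrist_force: [0.0, -0.5, -3.8]
opening: 0.428
time_s: 15.02
ee_pos: [0.5411, -0.1092, 0.0543]
eef_rot: [0.521, -0.479, 0.52, 0.478]
wrist_force: [0.8, 0.6, -3.6]
opening: 0.427
t 15.03 p [ 0.5411 -0.1092  0.0543] jaw 85.2 x [ 0.001  0.    -1.   ] F [ 0.8  0.6 -3.6] open 39.7 q [-0.25 -0.04  1.9   0.    1.28 -1.73]
[ 0.54102661 -0.1092056   0.05415134] [7.30996620e-05 6.55309412e-06 1.31662259e-04] (array([ 0.4, -0.4,  0.4]), array([0., 0., 0.]))
```

View pics/c6.png

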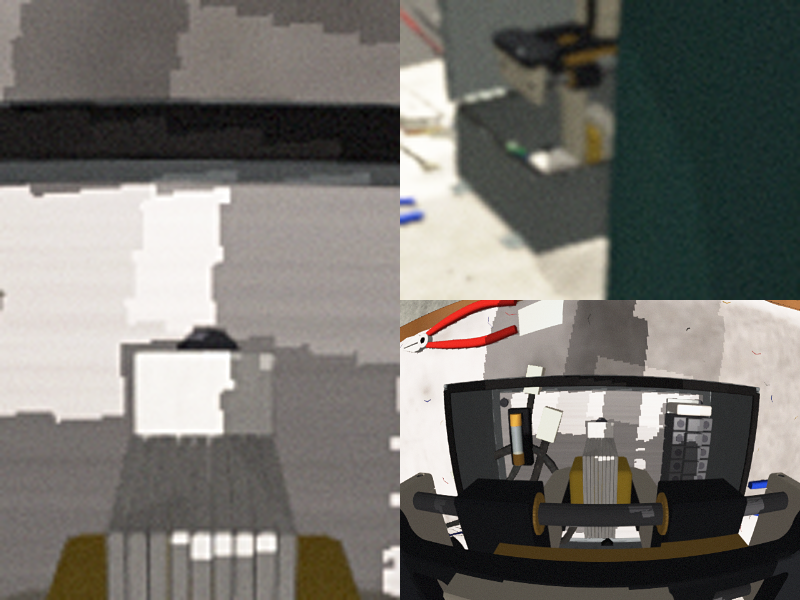

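```bash
python3 -c "
from h import *
s=read_state();P=lambda u,v,z:hit('wrist',u,v,z,s);M=q2R(s['eef_rot']);T=lambda p:np.round(M.T@(p-s['ee_pos'])*1e3,1)
zt=s['ee_pos'][2]-.0235
for z in (.006,.009): print('collar front edge',T(P(260+209.5*.3,90+328*.3,z)), T(P(260+180*.3,90+348*.3,z)),T(P(260+239*.3,90+348*.3,z)))
print('foot',T(P(260+133*.3,90+349*.3,zt+.003)),T(P(260+273*.3,90+349*.3,zt+.003)))"
```

```text
collar front edge [47.8 42.1  1.3] [47.8 38.8 -3.5] [47.8 38.8  6.1]
collar front edge [44.8 42.5  1.3] [44.8 39.2 -3.5] [44.8 39.2  6. ]
foot [20.5 42.8 -9.7] [20.5 42.8 10.1]
```

The stud's collar shows at u≈322.7 against the foot centre at 320.9, so the transformer is about 1 mm off sideways. Lengthwise it is right. I'll trim that and let it settle.

```bash
python3 -m creep '[0.5,0,1,0,0,0,30, 0.5,0,1,0,0,0,30, 0.5,0,1,0,0,0,30, 0.5,0,1,0,0,0,30, 0.5,0,1,0,0,0,30]'
python3 -c "
from h import *
rep();print(np.abs(read_state()['dq']).max())
im=snap('wrist','w7.png')[:,:,::-1];t=snap('top','t7.png')[:,:,::-1]
c=np.zeros((560,800,3),np.uint8);c[:,:373]=cv2.resize(im[90:270,260:380],(373,560),interpolation=cv2.INTER_CUBIC);c[:300,373:]=cv2.resize(t[170:310,240:440],(427,300));cv2.imwrite('pics/c7.png',c)"
```

```text
time_s: 16.0
ee_pos: [0.5409, -0.1082, 0.0533]
eef_rot: [0.521, -0.479, 0.52, 0.479]
wrist_force: [0.6, 1.0, -4.2]
opening: 0.429
t 16.0 p [ 0.5409 -0.1082  0.0533] jaw 85.2 x [ 0.     0.001 -1.   ] F [ 0.6  1.  -4.2] open 39.9 q [-0.24 -0.04  1.9   0.    1.28 -1.73]
0.001283500749995996
```

View pics/c7.png

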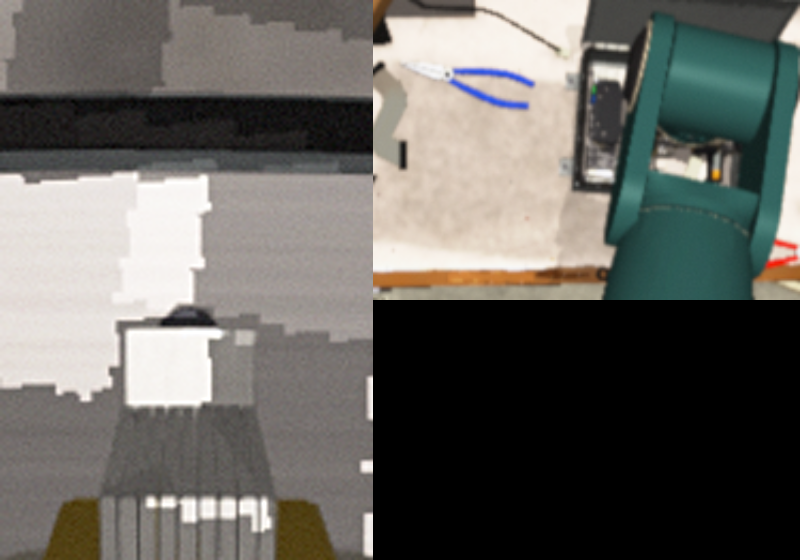

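The collar (161–217, centre 189) is now in line with the foot (125–255, centre 190). The lid is open, the pliers and cutters are in place, and the arm is still, so I'm handing in.

```bash
python3 -c "
from h import *
print(sign_off());rep()"
```

```text
the job is handed in; nothing more can be done
None
the job is handed in; nothing more can be done
```

The lid is open on its stop and the transformer is held still over its studs, about 10 mm clear. I handed in at about 16 s of the 67 s allowed.

**What I did:** I pinched the pull bar and swung the lid to about 1.71 rad, where it dropped back onto its stop. The highest wrist force I saw in the readings was about 29 N. I then gripped the transformer by its coil at 35 N, carried it over the side wall with about 20 mm or more clearance, and lowered it over the studs.

**Last checks:**
- **Height:** the underside works out at about 29.9 mm above the bench, so the gap to the stud tips is about 10 mm. This comes from the arm's own position reading, which varies by about 1 mm, not from a direct view of the gap.
- **Alignment:** the foot was about 1 mm off sideways when first lowered; after a trim, its centre lines up with the front stud's collar in the wrist picture. Lengthwise it agreed to within about 0.5 mm when I checked it just before the trim. The rear stud could not be checked at the end because the transformer hides it.
- **Hold:** the transformer is level and the wrist carries only its weight (about 4 N), with no sign of contact. The arm was motionless.
- **Surroundings:** the lid is open. The pliers look unmoved, as does the part of the cutters the arm doesn't hide. The other bench items were not re-checked in the last picture.

**Disagreement:** the overhead camera put the studs' midpoint about 6 mm from where the wrist camera did. I used the wrist camera, because it sees the studs and the held transformer in the same picture.

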